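# Put the make-up back into the case trays

### The job

Tidy up after the make-up work: put the two cream jars into the round wells of their tray and the two square foundation bottles into the square wells of theirs, the larger one of each pair in the larger well, and lay the brush lengthwise in the plain open tray. Set the jars and bottles down gently, upright and right down on the floor of their wells; the steel bowl and the pocket mirror stay where they are on the table.

Things in the scene. Friction and masses are not known exactly. Their poses are not given: they have to be found in the camera images.
- large_jar: Larger cream jar: white round plastic jar with a flat aluminium screw lid, 62 mm in diameter, 48 mm high. Origin: centre of its underside; z up. It starts standing upright on the table.
- small_jar: Smaller cream jar, same make: 38 mm in diameter, 42 mm high. Origin: centre of its underside; z up. It starts standing upright on the table.
- large_bottle: Larger foundation bottle: square skin-coloured body 44 x 44 mm, 46 mm high, with a round black cap of 26 mm diameter on top, 68 mm high in all. Its flat sides face its x and y axes. Origin: centre of its underside; z up. It starts standing upright on the table.
- small_bottle: Smaller foundation bottle, same make: square body 27 x 27 mm, 42 mm high, black cap of 18 mm diameter, 60 mm high in all. Its flat sides face its x and y axes. Origin: centre of its underside; z up. It starts standing upright on the table.
- brush: Flat make-up brush lying on the table, 160 mm long along its x (from -80 to +80 mm). Wooden handle 13 mm wide and 12 mm high from x = -80 to +16 mm, then a steel ferrule 18 mm wide, then dark bristles up to 24 mm wide and 14 mm high at the +x end. Origin: middle of its length, on its underside; it balances near the origin.
- round_well_tray: Lift-out tray with two round wells, 10 mm deep, grey floor 5 mm above the table. Fixed on the table, black, 100 mm along its x, 200 mm along its y, 15 mm high, with an aluminium edge. Origin: centre of its underside; z up. Larger well, 80 mm in diameter, centred 46 mm to +y of the origin; smaller well, 56 mm in diameter, centred 53 mm to -y.
- square_well_tray: Lift-out tray with two square wells, 10 mm deep, grey floor 5 mm above the table. Fixed on the table, black, 100 mm along its x, 200 mm along its y, 15 mm high, with an aluminium edge. Origin: centre of its underside; z up. Larger well, 62 x 62 mm, centred 45 mm to +y of the origin; smaller well, 44 x 44 mm, centred 50 mm to -y.
- brush_tray: Plain lift-out tray for brushes: one open trough, 92 mm wide and 192 mm long inside (its length along y), walls 4 mm thick, grey floor about 4 mm above the table. Fixed on the table, black, 100 mm along its x, 200 mm along its y, 15 mm high, with an aluminium edge. Origin: centre of its underside; z up. The brush lies along its y, either way round.
- steel_bowl: Small open stainless steel bowl, 72 mm across the rim, 34 mm high, loose. It stays where it is. Origin: centre of its underside.
- pocket_mirror: Round pocket mirror lying flat, 72 mm in diameter, 10 mm thick, black rim, loose. It stays where it is. Origin: centre of its underside.
Things that resemble listed ones, but are neither listed nor needed, are in the scene too. What is shaped like the brush but turquoise is not meant. Leave any yellow look-alike of the small_bottle alone.

How it is judged:
At the end, for the whole second after the job is handed in: Each jar and bottle stands upright (0.1 rad) in the well of its own shape and size, underside under 9 mm above the table, within 12 mm of the well's centre in x and y. The brush lies flat in the plain tray within 0.35 rad of its length, middle within 36 mm across, 20 mm along. All released, at rest (x of large_jar in the frame of round_well_tray between -0.012 and 0.012 m and y of large_jar in the frame of round_well_tray between 0.034 and 0.058 m and z of large_jar in the frame of round_well_tray between 0.001 and 0.009 m and angle between each of large_jar, small_jar, large_bottle, small_bottle's own z axis and vertical below 0.1 rad and linear speed of each of large_jar, small_jar, large_bottle, small_bottle, brush below 0.02 m/s and x of small_jar in the frame of round_well_tray between -0.012 and 0.012 m and y of small_jar in the frame of round_well_tray between -0.065 and -0.041 m and z of small_jar in the frame of round_well_tray between 0.001 and 0.009 m and x of large_bottle in the frame of square_well_tray between -0.012 and 0.012 m and y of large_bottle in the frame of square_well_tray between 0.033 and 0.057 m and z of large_bottle in the frame of square_well_tray between 0.001 and 0.009 m and x of small_bottle in the frame of square_well_tray between -0.012 and 0.012 m and y of small_bottle in the frame of square_well_tray between -0.062 and -0.038 m and z of small_bottle in the frame of square_well_tray between 0.001 and 0.009 m and x of brush in the frame of brush_tray between -0.036 and 0.036 m and y of brush in the frame of brush_tray between -0.02 and 0.02 m and z of brush in the frame of brush_tray between -0.002 and 0.022 m and angle between brush's own x axis and vertical between 1.5 and 1.64 rad and angle between the x axis of brush and the y axis of brush_tray, either way round below 0.35 rad); the robot touches nothing.
It fails at once if the steel bowl was moved more than 30 mm (distance of steel_bowl from where it was at the start of the episode above 0.03 m).
It fails at once if the pocket mirror was moved more than 30 mm (distance of pocket_mirror from where it was at the start of the episode above 0.03 m).
It fails at once if a jar or bottle was dropped on its tray (landed faster than 0.6 m/s, a fall of about 20 mm) ((horizontal distance between large_jar and round_well_tray below 0.1 m and height (world z) of large_jar below 0.02 m and linear speed of large_jar above 0.6 m/s) or (horizontal distance between small_jar and round_well_tray below 0.1 m and height (world z) of small_jar below 0.02 m and linear speed of small_jar above 0.6 m/s) or (horizontal distance between large_bottle and square_well_tray below 0.1 m and height (world z) of large_bottle below 0.02 m and linear speed of large_bottle above 0.6 m/s) or (horizontal distance between small_bottle and square_well_tray below 0.1 m and height (world z) of small_bottle below 0.02 m and linear speed of small_bottle above 0.6 m/s)).
It also fails if it takes over 128 s, if anything falls off the work surface, if the arm or the gripper's body presses on something with over 40 N, if the wrist force passes 120 N, or if a joint passes its speed limit or range.

### The arm

A 7-joint arm with a two-finger parallel gripper is mounted at the origin on the work surface. World frame = base frame: x ahead of the robot, y to its left, z up, the work surface at z = 0. Lengths are in m, angles in rad, forces in N, time in s.
With the tool pointing down it reaches from about 0.425 to 0.925 m from the base axis. Payload 6.8 kg.
Tool frame: the origin (TCP) lies on the centre line of the jaws, within the pads' length; the fingertips stand 8 mm ahead of it and the grasp point (between the pads) lies 11 mm behind it (bot.tips_ahead is the distance from the TCP to the fingertips, in m); z points along the fingers, y is the line along which they close (so a half turn about z gives the same grasp; the last joint's range is limited). The gripper opens to 85 mm and grips with 20 to 120 N. Pads are 22 mm wide; open, the fingers measure 114 mm over their backs; the gripper's body (76 mm by 85 mm) begins 54 mm behind the grasp point. The pads swing forward as they close: fully open they stand 13 mm farther back than shut.
Start: joints at [1.057, 0.477, 0.022, 1.555, -0.011, 1.109, -0.083], TCP at [0.266, -0.62, 0.239] pointing down, gripper open.
Joint ranges: [-2.96, 2.96], [-0.34, 2.1], [-1.41, 1.46], [0.24, 2.44], [-1.37, 4.51], [0.17, 1.92], [-2.96, 2.96]. Speed limits (rad/s): [2.39, 2.39, 3.14, 3.14, 3.14, 3.14, 3.14].

### API

Orientations are given as a unit quaternion [w, x, y, z].
In Python, from station import bot gives the robot as it stands.
- The arm moves only by the tool send_rows, never from a script. Its argument "deltas" is text: rows parted by semicolons, each of 4 numbers parted by spaces: the shift along the tool's x, y, z in m, then the turn about the tool's z in degrees. In form: x y z spin; .... A call has 1 to 5 rows; each row is the pose to reach, as a shift and turn from the pose commanded when the call began, along the tool's axes at that moment; what a row does not reach only later rows make up. A row lasts 1/10 s, in which the tool goes at most 50 mm and 8.59 degrees, less where a joint would pass 70% of its speed; a pose out of reach is approached as far as the arm can. A call with a gripper value outside its range is refused whole. "claw" is the opening, from 0 (shut) to 1 (fully open), set as the call begins (left out, the last holds). The fingers move at their own pace and stop on an object; "force" is the grip in N (left out, the last holds). Time passes only in rows, so rows that repeat a pose let the fingers close. It gives the time, the measured TCP pose, the force, the opening and the grip force at its end, in the units of the state.
- bot.get_obs(): the state, without advancing time (a new reading comes with each control period).
- bot.read_camera(name): name is "scene" or "top"; returns a dict with "img" (400x640x3 uint8, red, green, blue), "depth" (400x640 float32, m along the optical axis (not along the pixel's ray), 0 where there is no reading), "fx", "fy", "cx", "cy" (pixels), "camera_from_world" (4x4, takes a point from world to camera coordinates). Camera axes: x right, y up, looking along -z (the intrinsics and any distortion apply to the point x, -y, -z); pixel columns grow to the right and rows downward; lengths in m; the calibration is good to about 2 mm. A picture is of the moment at which its call begins.
- bot.hand_in(): hands the job in; it is judged then, once.
Trained networks look in a picture, given as the dict that the camera call returned (one of the last four; its "shot" number tells which), for a name from the list of things; names that differ only in an ending like _2 or _b are one class to them, and where a whole thing is asked for, a point or a joint stands for the part that bears it (a point fixed in the world has none). Each returns a list of dicts, best first, with "confidence" (0 to 1); they miss things now and then, are a little off and sometimes report something else, mostly with a low value. They report only what shows in the picture. A call takes as long as a camera call. They do not tell look-alikes from the thing itself.
- bot.masks_of(picture, query): "mask" (400x640 bool, what is visible of it).
- bot.landmark_of(picture, query): "xyz" ([x, y, z] in m, in world coordinates, good to about 4 mm: a listed point, or the origin of a listed thing).
The state is a dict: "t": time; "q": joint angles; "joint_vel": joint speeds; "joint_torque": joint torques, N m; "eef_pos": TCP position; "tool_rot": TCP orientation; "contact_force": force on the tool from outside, world axes, zero at the start; "torque": the same for the moment, N m; "gripper_width": opening from 0.0 (shut) to 1.0 (fully open); "grasp_force": force on a finger pad.
Only numpy, scipy, OpenCV 4.12 (cv2) and the standard library are available. Lean on these libraries where they do the work, as an engineer would, in place of code of your own. Each camera call takes 0.05 s, during which the arm holds its last target. There are 200 camera calls.

## Working session

There is one attempt and no reset: what is moved stays moved. The work goes in short steps, Python scripts to look and compute and a tool call to move; the robot and the scene stay as the last step left them, time stands still between calls to the robot, and variables do not carry over. Pictures are saved under pics/ and viewed, at most 14 in all, crops included, and the job is handed in when it is done.

Besides the shell and the picture viewer there is one more tool, called after ">>>" by a JSON object that holds its "fn" and its "kwargs", one argument or row to a line. send_rows: Moves the arm, as the interface text tells. Its arguments: {"type":"object","properties":{"deltas":{"type":"string"},"claw":{"type":"number"},"force":{"type":"number"}},"required":["deltas"]}

```bash
mkdir -p pics
cat > h.py <<'E'
import numpy as np, cv2
from station import bot
def save(c,n): cv2.imwrite(f'pics/{n}.png',cv2.cvtColor(c['img'],cv2.COLOR_RGB2BGR))
def world(c,mask=None):
    d=c['depth'];v,u=np.mgrid[:d.shape[0],:d.shape[1]]
    p=np.stack([(u-c['cx'])/c['fx']*d,-(v-c['cy'])/c['fy']*d,-d,np.ones_like(d)],-1)
    return (p@np.linalg.inv(c['camera_from_world']).T)[...,:3]
def proj(c,p):
    q=c['camera_from_world']@np.r_[p,1];return (c['cx']+c['fx']*q[0]/-q[2],c['cy']-c['fy']*q[1]/-q[2])
E
python3 - <<'E'
from h import *
o=bot.get_obs();print({k:np.round(v,3) for k,v in o.items()},bot.tips_ahead)
for n in('top','scene'):
    c=bot.read_camera(n);save(c,n+'0');print(n,[k for k in c if k not in('img','depth')])
    for q in 'large_jar small_jar large_bottle small_bottle brush round_well_tray square_well_tray brush_tray steel_bowl pocket_mirror'.split():
        print(q,[(np.round(r['xyz'],3).tolist(),round(r['confidence'],2),[int(x) for x in proj(c,r['xyz'])]) for r in bot.landmark_of(c,q)])
E
```

```text
{'t': np.float64(0.0), 'q': array([ 1.057,  0.478,  0.022,  1.556, -0.011,  1.109, -0.083]), 'joint_vel': array([-0.   ,  0.   , -0.001,  0.001,  0.001, -0.001, -0.   ]), 'joint_torque': array([ 1.0000e-03, -5.9645e+01,  1.6080e+00, -2.8120e+01,  1.2000e-02,
        9.0000e-03,  0.0000e+00]), 'eef_pos': array([ 0.266, -0.62 ,  0.238]), 'tool_rot': array([-0.001,  0.979,  0.202, -0.   ]), 'contact_force': array([ 0.842, -0.182,  0.738]), 'torque': array([0.004, 0.043, 0.007]), 'grasp_force': np.float64(0.0), 'gripper_width': np.float64(0.999)} 0.008
top ['fx', 'fy', 'cx', 'cy', 'camera_from_world', 'shot']
large_jar [([0.534, -0.008, 0.002], 0.43, [313, 189])]
small_jar [([0.424, -0.06, 0.002], 0.49, [334, 235])]
large_bottle [([0.667, 0.19, -0.001], 0.72, [231, 134]), ([0.531, -0.009, 0.0], 0.28, [313, 190]), ([0.654, -0.193, 0.004], 0.22, [389, 140])]
small_bottle [([0.445, 0.172, 0.002], 0.72, [237, 226]), ([0.514, 0.212, 0.004], 0.45, [220, 197])]
brush [([0.532, -0.009, 0.003], 0.85, [313, 190]), ([0.3, 0.182, 0.002], 0.61, [232, 288])]
round_well_tray [([0.52, 0.374, 0.003], 0.7
[... 514 characters left out ...]
le [([0.666, 0.19, -0.001], 0.97, [428, 264])]
small_bottle [([0.448, 0.17, -0.003], 0.7, [381, 200]), ([0.513, 0.211, 0.0], 0.66, [409, 214]), ([0.675, -0.002, -0.002], 0.35, [335, 286])]
brush [([0.529, -0.006, 0.0], 0.78, [316, 234]), ([0.298, 0.18, 0.002], 0.7, [366, 164])]
round_well_tray [([0.519, 0.372, 0.001], 0.7, [475, 205])]
square_well_tray [([0.517, -0.365, 0.001], 0.84, [139, 257]), ([0.673, -0.001, -0.004], 0.43, [335, 286])]
brush_tray [([0.675, -0.002, -0.001], 0.72, [335, 285])]
steel_bowl [([0.425, -0.175, -0.0], 0.96, [232, 215]), ([0.445, 0.056, 0.0], 0.28, [334, 205])]
pocket_mirror [([0.647, -0.191, 0.002], 0.56, [232, 291]), ([0.423, -0.177, 0.003], 0.42, [232, 213])]
```

View pics/top0.png

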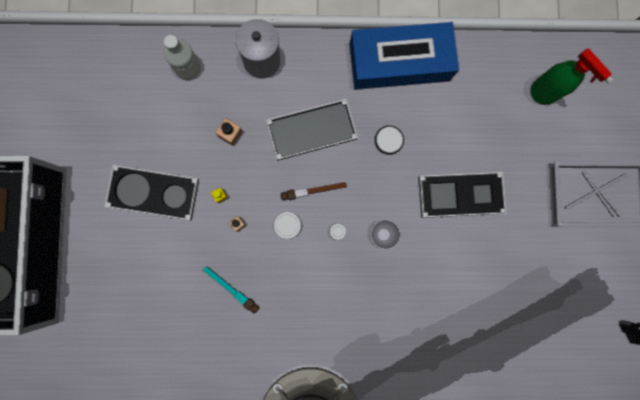

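View pics/scene0.png

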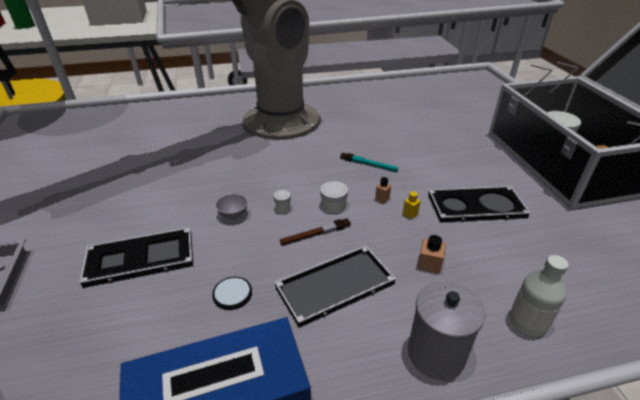

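The top picture shows the round tray at (152,194) with its large well on the left, and the square tray at (462,194), also with its large well on the left. The brush tray is at (312,130). The large bottle is at (229,131) and the small skin-coloured bottle at (237,224), with the yellow decoy at (219,195). The jars are at (287,225) and (338,232), the brush at (313,190) with its bristles to the left, the bowl at (384,234) and the mirror at (389,140).

```bash
cat > m.py <<'E'
from h import *
def pts(P,xy,r,z0,z1):
    m=(np.hypot(P[...,0]-xy[0],P[...,1]-xy[1])<r)&(P[...,2]>z0)&(P[...,2]<z1);return P[m]
def rect(p):
    (c,s,a)=cv2.minAreaRect((p[:,:2]*1000).astype(np.float32));return np.round(c,1),np.round(s,1),round(a,1)
if __name__=='__main__':
  for n in('top','scene'):
    c=bot.read_camera(n);P=world(c);print(n,'table z',np.percentile(pts(P,(.55,.1),.03,-.05,.05)[:,2],[5,50,95]).round(4))
    for q,xy,r,z0,z1 in[('LJ',(.441,.056),.05,.035,.06),('SJ',(.429,-.064),.04,.03,.055),('LB',(.667,.19),.05,.035,.053),('LBcap',(.667,.19),.05,.06,.08),('SB',(.447,.171),.035,.034,.047),('SBcap',(.447,.171),.035,.053,.07),('brush',(.53,-.008),.1,.006,.02),('bowl',(.424,-.175),.06,.025,.05),('mirror',(.65,-.192),.06,.005,.02),
      ('RT',(.52,.373),.13,.011,.02),('ST',(.52,-.364),.13,.011,.02),('BT',(.675,-.003),.13,.011,.02)]:
        p=pts(P,xy,r,z0,z1)
        if len(p)<4: print(q,len(p));continue
        print(q,len(p),'mean',(p.mean(0)*1000).round(1),'rect',*rect(p),'circ',np.round(cv2.minEnclosingCircle((p[:,:2]*1000).astype(np.float32))[0],1),'zmax',p[:,2].max().round(3))
    # wells: floor components by depth
    for q,xy in[('RT',(.52,.373)),('ST',(.52,-.364)),('BT',(.675,-.003))]:
        g=c['img'].max(2);m=(np.hypot(P[...,0]-xy[0],P[...,1]-xy[1])<.11)&(P[...,2]>.001)&(P[...,2]<.0085)&(g>45)&(g<150)
        k,l,s,_=cv2.connectedComponentsWithStats(m.astype(np.uint8),connectivity=4)
        for i in range(1,k):
            if s[i,4]>60:
                p=P[l==i];print(q,'well',s[i,4],(p.mean(0)*1000).round(1),*rect(p))
    p=pts(P,(.53,-.008),.1,.006,.02)[:,:2];_,_,v=np.linalg.svd(p-p.mean(0));print('brush dir',v[0])
E
python3 m.py
```

```text
top table z [-0.0025  0.0006  0.0043]
LJ 571 mean [446.2  53.5  48.9] rect [446.4  52.6] [59.5 59.3] 0.7 circ [446.5  53.6] zmax 0.054
SJ 211 mean [432.2 -62.3  42.7] rect [431.9 -62.2] [34.6 36.9] 1.0 circ [432.7 -62.5] zmax 0.049
LB 259 mean [664.3 190.2  45.9] rect [667.7 192.7] [44.7 43.8] 58.8 circ [667.8 192.1] zmax 0.052
LBcap 105 mean [667.  191.8  68.2] rect [667.5 192.3] [23.4 24.4] 86.7 circ [667.1 192.3] zmax 0.075
SB 85 mean [449.9 168.4  42.2] rect [450.8 170.1] [26.6 26.9] 39.5 circ [450.8 169.7] zmax 0.046
SBcap 50 mean [450.7 170.   60.7] rect [451.1 170.1] [16.1 16.1] 5.1 circ [451.1 170.1] zmax 0.065
brush 541 mean [538.6   2.4  12.5] rect [533.6 -12.8] [197.8 162.2] 33.2 circ [530.6  -8.7] zmax 0.02
bowl 230 mean [ 427.5 -178.2   31.9] rect [ 426.8 -174.3] [68.7 70.4] 43.2 circ [ 426.5 -174.5] zmax 0.041
mirror 700 mean [ 655.5 -190.3   11. ] rect [ 652.9 -192.3] [102.4 109.1] 88.8 circ [ 650.3 -194.3] zmax 0.019
RT 2308 mean [523.  366.7  15.8] rect [524.2 373.8] [202.9 105.6] 81.0 circ [525.2 374.1] zmax 0.02
ST 2399 mean [ 522.6 -368.8   15.9] rect [ 522.  -363
[... 1808 characters left out ...]
.6 circ [ 652. -191.] zmax 0.013
RT 1778 mean [522.2 366.   15.3] rect [520.7 372.6] [202.1 104.7] 80.6 circ [522.  371.9] zmax 0.02
ST 2919 mean [ 521.4 -372.3   14.4] rect [ 519.3 -365.2] [105.1 201.2] 2.9 circ [ 517.8 -364.5] zmax 0.019
BT 981 mean [678.   -5.9  15. ] rect [676.3  -3.1] [105.4 201.7] 15.3 circ [677.   -3.5] zmax 0.02
RT well 457 [523.6 422.    5.6] [522.6 421.8] [72.2 67.7] 78.4
RT well 203 [507.2 323.9   5.2] [508.1 323.7] [49.2 43.3] 20.6
ST well 534 [ 511.6 -320.4    4.6] [ 511.7 -320. ] [55.  58.8] 4.0
ST well 246 [ 516.1 -415.9    4.5] [ 516.7 -416. ] [35.9 39.4] 4.1
BT well 3495 [673.8  -6.6   4.2] [671.1  -2.8] [ 87.7 190. ] 15.5
brush dir [ 0.94924038 -0.31455159]
```

```bash
cat > d.py <<'E'
# usage: d.py x y z psi [x y z psi ...] (mm, deg): deltas in tool axes from measured pose, chained (each call relative to the previous)
import sys
from h import *
o=bot.get_obs();w,a,b,c=o['tool_rot'];psi=np.degrees(2*np.arctan2(b,a));p=o['eef_pos']*1000
print('now',p.round(1),'psi',round(psi,1),'t',round(float(o['t']),1),'q',np.round(o['q'],2),'width',round(float(o['gripper_width']),3),'F',round(float(o['grasp_force']),1))
for t in np.array(sys.argv[1:],float).reshape(-1,4):
    d=t[:3]-p;s=np.radians(psi)
    print('->',t,'dx %.1f dy %.1f dz %.1f spin %.1f'%(d[0]*np.cos(s)+d[1]*np.sin(s),d[0]*np.sin(s)-d[1]*np.cos(s),-d[2],-((t[3]-psi+180)%360-180)));p,psi=t[:3],t[3]
E
python3 - <<'E'
from m import *
for n in('top','scene'):
    c=bot.read_camera(n);P=world(c)
    for r in bot.masks_of(c,'brush'):
        p=P[r['mask']];p=p[(p[:,2]>.004)&(np.hypot(p[:,0]-.532,p[:,1]+.008)<.11)]
        if len(p)<50: continue
        _,_,v=np.linalg.svd(p[:,:2]-p[:,:2].mean(0));s=(p[:,:2]-p[:,:2].mean(0))@v[0]
        print(n,len(p),rect(p),v[0].round(3),np.percentile(s,[1,99]).round(3),'mid',(p[:,:2].mean(0)+v[0]*np.percentile(s,[1,99]).mean()).round(4))
E
python3 d.py 431 -63 150 23.3 431 -63 24 23.3
```

```text
top 458 (array([533.4,  -5.6]), array([ 23.2, 158.9]), 13.1) [ 0.187 -0.982] [-0.07   0.085] mid [ 0.531  -0.0063]
scene 497 (array([531.5,  -7.9]), array([ 22.8, 158.7]), 13.3) [-0.184  0.983] [-0.082  0.072] mid [ 0.5311 -0.0085]
now [ 266.5 -620.2  239.3] psi 23.3 t 1.4 q [ 1.06  0.48  0.02  1.56 -0.01  1.11 -0.08] width 1.0 F 0.0
-> [431.  -63.  150.   23.3] dx 371.1 dy -447.0 dz 89.3 spin -0.0
-> [431.  -63.   24.   23.3] dx 0.0 dy 0.0 dz 126.0 spin -0.0
```

>>> {"fn": "send_rows", "kwargs": {
  "deltas": "0.016 -0.019 0.004 0;0.045 -0.054 0.01 0;0.075 -0.09 0.018 0;0.105 -0.126 0.025 0;0.135 -0.162 0.032 0",
  "claw": 0.75,
  "force": 40
}}

```text
t: 1.9
eef_pos: [0.3269, -0.4163, 0.2072]
tool_rot: [0.0, 0.98, 0.201, 0.0]
contact_force: [2.0, -0.0, 0.6]
gripper_width: 0.752
grasp_force: 0.0
```

>>> {"fn": "send_rows", "kwargs": {
  "deltas": "0.03 -0.036 0.007 0;0.06 -0.072 0.014 0;0.09 -0.108 0.021 0;0.12 -0.144 0.028 0;0.15 -0.18 0.036 0"
}}

```text
t: 2.4
eef_pos: [0.3938, -0.1918, 0.1716]
tool_rot: [0.0, 0.98, 0.201, 0.001]
contact_force: [0.5, 0.1, -0.2]
gripper_width: 0.749
grasp_force: 0.0
```

>>> {"fn": "send_rows", "kwargs": {
  "deltas": "0.03 -0.036 0.007 0;0.06 -0.072 0.014 0;0.08 -0.098 0.02 0;0.086 -0.105 0.021 0;0.086 -0.105 0.021 0"
}}

```text
t: 2.9
eef_pos: [0.4313, -0.0619, 0.1504]
tool_rot: [-0.0, 0.979, 0.203, 0.0]
contact_force: [0.3, 0.0, 0.1]
gripper_width: 0.748
grasp_force: 0.0
```

```bash
python3 d.py 431 -63 24 23.3 431 -63 120 23.3 514.5 321 120 23.3 514.5 321 29 23.3
```

```text
now [431.3 -61.9 150.4] psi 23.4 t 2.9 q [ 0.27  0.22 -0.3   2.17  0.1   0.76 -1.26] width 0.748 F 0.0
-> [431.  -63.   24.   23.3] dx -0.7 dy 0.9 dz 126.4 spin 0.1
-> [431.  -63.  120.   23.3] dx 0.0 dy 0.0 dz -96.0 spin -0.0
-> [514.5 321.  120.   23.3] dx 228.6 dy -319.7 dz -0.0 spin -0.0
-> [514.5 321.   29.   23.3] dx 0.0 dy 0.0 dz 91.0 spin -0.0
```

>>> {"fn": "send_rows", "kwargs": {
  "deltas": "0 0.001 0.02 0;0 0.001 0.05 0;0 0.001 0.085 0;0 0.001 0.115 0;0 0.001 0.126 0"
}}

```text
t: 3.4
eef_pos: [0.4295, -0.066, 0.0223]
tool_rot: [0.0, 0.98, 0.2, -0.002]
contact_force: [-0.7, -0.6, 0.1]
gripper_width: 0.75
grasp_force: 0.0
```

>>> {"fn": "send_rows", "kwargs": {
  "deltas": "0 0 0 0;0 0 0 0;0 0 0 0;0 0 0 0;0 0 0 0",
  "claw": 0
}}

```text
t: 3.9
eef_pos: [0.4321, -0.0641, 0.0252]
tool_rot: [0.0, 0.98, 0.201, 0.001]
contact_force: [-0.8, -1.4, 5.7]
gripper_width: 0.426
grasp_force: 40.5
```

>>> {"fn": "send_rows", "kwargs": {
  "deltas": "0 0 0 0;0 0 0 0;0 0 -0.003 0;0 0 -0.01 0;0 0 -0.02 0"
}}

```text
t: 4.4
eef_pos: [0.4308, -0.0639, 0.0447]
tool_rot: [-0.0, 0.979, 0.202, -0.0]
contact_force: [-0.1, 0.9, -1.0]
gripper_width: 0.426
grasp_force: 40.2
```

>>> {"fn": "send_rows", "kwargs": {
  "deltas": "0 0 -0.025 0;0.007 -0.01 -0.06 0;0.026 -0.036 -0.075 0;0.05 -0.07 -0.075 0;0.074 -0.103 -0.075 0"
}}

```text
t: 4.9
eef_pos: [0.4593, 0.0609, 0.121]
tool_rot: [0.0, 0.98, 0.201, 0.001]
contact_force: [0.7, 0.2, -0.8]
gripper_width: 0.431
grasp_force: 40.2
```

>>> {"fn": "send_rows", "kwargs": {
  "deltas": "0.024 -0.033 0 0;0.048 -0.067 0 0;0.072 -0.1 0 0;0.096 -0.134 0 0;0.12 -0.168 0 0"
}}

```text
t: 5.4
eef_pos: [0.5026, 0.2632, 0.1202]
tool_rot: [-0.0, 0.979, 0.201, 0.0]
contact_force: [1.3, 0.7, -0.5]
gripper_width: 0.428
grasp_force: 40.2
```

>>> {"fn": "send_rows", "kwargs": {
  "deltas": "0.02 -0.028 0 0;0.031 -0.043 0 0;0.034 -0.048 0 0;0.034 -0.048 0 0;0.034 -0.048 0 0"
}}

```text
t: 5.9
eef_pos: [0.5148, 0.3173, 0.1193]
tool_rot: [0.001, 0.98, 0.201, -0.0]
contact_force: [0.3, -0.3, -1.0]
gripper_width: 0.426
grasp_force: 40.2
```

```bash
python3 d.py 514.5 321 32 23.3
python3 - <<'E'
from m import *
c=bot.read_camera('scene');cv2.imwrite('pics/a1.png',cv2.resize(cv2.cvtColor(c['img'][120:280,380:600],cv2.COLOR_RGB2BGR),None,fx=3,fy=3))
E
```

```text
now [514.8 317.3 119.3] psi 23.2 t 5.9 q [-0.39  0.52 -0.36  1.81  0.24  0.85 -2.02] width 0.426 F 40.2
-> [514.5 321.   32.   23.3] dx 1.2 dy -3.5 dz 87.3 spin -0.1
```

View pics/a1.png

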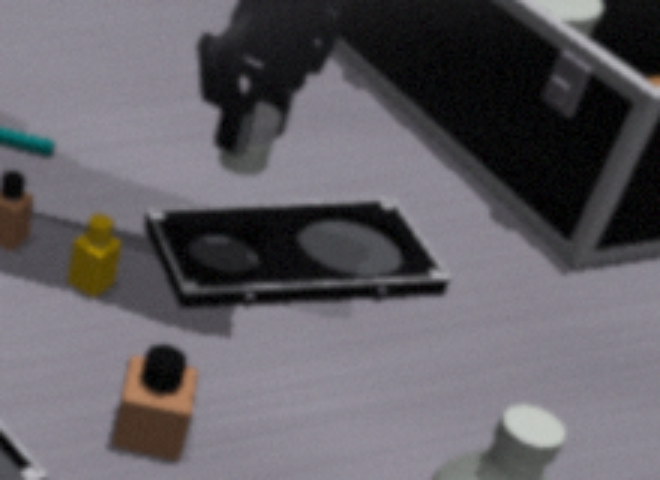

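The crop shows the small jar held upright above the small well, whose image is at (222,252) in the crop. I'll lower it now.

>>> {"fn": "send_rows", "kwargs": {
  "deltas": "0.001 -0.0035 0.02 0;0.001 -0.0035 0.045 0;0.001 -0.0035 0.065 0;0.001 -0.0035 0.08 0;0.001 -0.0035 0.085 0"
}}

```text
t: 6.45
eef_pos: [0.5138, 0.321, 0.0328]
tool_rot: [0.001, 0.98, 0.201, -0.001]
contact_force: [-0.0, 0.2, -1.0]
gripper_width: 0.424
grasp_force: 40.2
```

>>> {"fn": "send_rows", "kwargs": {
  "deltas": "0 0 0.002 0;0 0 0.003 0;0 0 0.004 0;0 0 0.005 0;0 0 0.005 0"
}}

```text
t: 6.95
eef_pos: [0.515, 0.3232, 0.0304]
tool_rot: [-0.0, 0.979, 0.202, 0.001]
contact_force: [-0.7, -1.1, 5.3]
gripper_width: 0.427
grasp_force: 40.5
```

>>> {"fn": "send_rows", "kwargs": {
  "deltas": "0 0 0 0;0 0 0 0;0 0 0 0;0 0 0 0;0 0 0 0",
  "claw": 0.6
}}

```text
t: 7.45
eef_pos: [0.5143, 0.3227, 0.0292]
tool_rot: [0.0, 0.979, 0.202, -0.0]
contact_force: [-0.1, -0.5, 1.0]
gripper_width: 0.6
grasp_force: 0.0
```

>>> {"fn": "send_rows", "kwargs": {
  "deltas": "0 0 -0.005 0;0 0 -0.02 0;0 0 -0.05 0;0 0 -0.08 0;0 0 -0.1 0"
}}

```text
t: 7.95
eef_pos: [0.5152, 0.3235, 0.1328]
tool_rot: [-0.001, 0.979, 0.202, 0.002]
contact_force: [0.8, 0.3, -0.9]
gripper_width: 0.599
grasp_force: 0.0
```

```bash
python3 d.py 445.5 52.5 130 23.3 445.5 52.5 24 23.3 445.5 52.5 130 23.3  530 419 130 23.3
```

```text
now [515.2 323.5 132.8] psi 23.2 t 8.0 q [-0.39  0.51 -0.36  1.8   0.23  0.87 -2.02] width 0.599 F 0.0
-> [445.5  52.5 130.   23.3] dx -171.0 dy 221.5 dz 2.8 spin -0.1
-> [445.5  52.5  24.   23.3] dx 0.0 dy 0.0 dz 106.0 spin -0.0
-> [445.5  52.5 130.   23.3] dx 0.0 dy 0.0 dz -106.0 spin -0.0
-> [530.  419.  130.   23.3] dx 222.6 dy -303.2 dz -0.0 spin -0.0
```

>>> {"fn": "send_rows", "kwargs": {
  "deltas": "-0.02 0.025 0 0;-0.05 0.065 0 0;-0.08 0.104 0 0;-0.11 0.143 0 0;-0.14 0.182 0 0",
  "claw": 0.95
}}

```text
t: 8.45
eef_pos: [0.4573, 0.0987, 0.1306]
tool_rot: [0.0, 0.979, 0.202, 0.001]
contact_force: [1.5, -0.3, 0.2]
gripper_width: 0.951
grasp_force: 0.0
```

>>> {"fn": "send_rows", "kwargs": {
  "deltas": "-0.022 0.028 0 0;-0.031 0.0395 0 0;-0.031 0.0395 0.015 0;-0.031 0.0395 0.035 0;-0.031 0.0395 0.055 0"
}}

```text
t: 8.95
eef_pos: [0.4457, 0.0516, 0.0752]
tool_rot: [0.0, 0.98, 0.201, 0.001]
contact_force: [-0.3, -0.5, -0.1]
gripper_width: 0.949
grasp_force: 0.0
```

```bash
python3 d.py 445.5 52.5 20 23.3
```

```text
now [445.7  51.6  75.2] psi 23.2 t 8.9 q [ 0.02  0.38 -0.32  2.2   0.21  0.59 -1.62] width 0.949 F 0.0
-> [445.5  52.5  20.   23.3] dx 0.2 dy -0.9 dz 55.2 spin -0.1
```

>>> {"fn": "send_rows", "kwargs": {
  "deltas": "0 -0.001 0.02 0;0 -0.001 0.035 0;0 -0.001 0.048 0;0 -0.001 0.055 0;0 -0.001 0.055 0"
}}

```text
t: 9.45
eef_pos: [0.4443, 0.0527, 0.0194]
tool_rot: [0.0, 0.979, 0.202, -0.0]
contact_force: [-0.5, 0.4, 1.1]
gripper_width: 0.951
grasp_force: 0.0
```

>>> {"fn": "send_rows", "kwargs": {
  "deltas": "0 0 0 0;0 0 0 0;0 0 0 0;0 0 0 0;0 0 0 0",
  "claw": 0
}}

```text
t: 9.95
eef_pos: [0.445, 0.0528, 0.0205]
tool_rot: [0.0, 0.979, 0.202, 0.001]
contact_force: [-1.8, -0.6, 6.0]
gripper_width: 0.711
grasp_force: 42.0
```

>>> {"fn": "send_rows", "kwargs": {
  "deltas": "0 0 0 0;0 0 -0.005 0;0 0 -0.02 0;0 0 -0.05 0;0 0 -0.08 0"
}}

```text
t: 10.45
eef_pos: [0.4437, 0.0526, 0.1004]
tool_rot: [-0.0, 0.979, 0.202, -0.001]
contact_force: [1.0, -0.7, -2.2]
gripper_width: 0.711
grasp_force: 43.9
```

```bash
python3 d.py 530 419 130 23.3
```

```text
now [443.7  52.6 100.4] psi 23.3 t 10.4 q [ 0.04  0.33 -0.34  2.19  0.18  0.65 -1.6 ] width 0.711 F 43.9
-> [530.  419.  130.   23.3] dx 223.9 dy -302.6 dz -29.6 spin -0.0
```

>>> {"fn": "send_rows", "kwargs": {
  "deltas": "0.01 -0.014 -0.02 0;0.03 -0.041 -0.03 0;0.054 -0.073 -0.03 0;0.078 -0.105 -0.03 0;0.102 -0.138 -0.03 0"
}}

```text
t: 10.95
eef_pos: [0.4839, 0.2208, 0.1302]
tool_rot: [0.0, 0.98, 0.201, 0.0]
contact_force: [0.6, 0.6, -1.9]
gripper_width: 0.713
grasp_force: 44.0
```

>>> {"fn": "send_rows", "kwargs": {
  "deltas": "0.024 -0.032 0 0;0.048 -0.064 0 0;0.072 -0.097 0 0;0.096 -0.13 0 0;0.11 -0.15 0 0"
}}

```text
t: 11.45
eef_pos: [0.525, 0.4046, 0.13]
tool_rot: [-0.001, 0.979, 0.203, 0.0]
contact_force: [-0.2, 0.3, -1.4]
gripper_width: 0.707
grasp_force: 44.0
```

>>> {"fn": "send_rows", "kwargs": {
  "deltas": "0.008 -0.01 0 0;0.012 -0.015 0 0;0.012 -0.015 0.01 0;0.012 -0.015 0.03 0;0.012 -0.015 0.05 0"
}}

```text
t: 11.95
eef_pos: [0.531, 0.4169, 0.0784]
tool_rot: [0.001, 0.98, 0.2, 0.0]
contact_force: [0.1, 0.6, -1.5]
gripper_width: 0.713
grasp_force: 44.0
```

```bash
python3 d.py 530 419 28 23.3
```

```text
now [531.  416.9  78.4] psi 23.1 t 11.9 q [-0.52  0.67 -0.35  1.65  0.29  0.87 -2.15] width 0.713 F 44.0
-> [530.  419.   28.   23.3] dx -0.2 dy -2.3 dz 50.4 spin -0.2
```

>>> {"fn": "send_rows", "kwargs": {
  "deltas": "0 -0.002 0.02 0;0 -0.002 0.035 0;0 -0.002 0.045 0;0 -0.002 0.049 0;0 -0.002 0.05 0"
}}

```text
t: 12.45
eef_pos: [0.5299, 0.4209, 0.0291]
tool_rot: [0.0, 0.98, 0.201, -0.0]
contact_force: [-0.1, -0.2, -1.2]
gripper_width: 0.713
grasp_force: 44.0
```

>>> {"fn": "send_rows", "kwargs": {
  "deltas": "0 0 0.001 0;0 0 0.002 0;0 0 0.003 0;0 0 0.004 0;0 0 0.004 0"
}}

```text
t: 12.95
eef_pos: [0.5299, 0.4215, 0.0256]
tool_rot: [-0.0, 0.979, 0.202, 0.0]
contact_force: [0.5, -1.2, -0.1]
gripper_width: 0.708
grasp_force: 44.0
```

>>> {"fn": "send_rows", "kwargs": {
  "deltas": "0 0 0.001 0;0 0 0.002 0;0 0 0.002 0;0 0 0.002 0;0 0 0.002 0"
}}

```text
t: 13.45
eef_pos: [0.53, 0.4215, 0.0256]
tool_rot: [0.0, 0.979, 0.201, 0.0]
contact_force: [-5.1, -4.4, 14.2]
gripper_width: 0.708
grasp_force: 45.2
```

>>> {"fn": "send_rows", "kwargs": {
  "deltas": "0 0 0 0;0 0 0 0;0 0 0 0;0 0 0 0;0 0 0 0",
  "claw": 0.88
}}

```text
t: 13.95
eef_pos: [0.5297, 0.4212, 0.023]
tool_rot: [0.0, 0.979, 0.201, -0.0]
contact_force: [-0.3, -0.4, 0.4]
gripper_width: 0.883
grasp_force: 0.0
```

>>> {"fn": "send_rows", "kwargs": {
  "deltas": "0 0 -0.005 0;0 0 -0.02 0;0 0 -0.05 0;0 0 -0.08 0;0 0 -0.11 0"
}}

```text
t: 14.45
eef_pos: [0.5299, 0.4215, 0.1358]
tool_rot: [-0.0, 0.979, 0.202, 0.0]
contact_force: [0.7, -0.2, 0.8]
gripper_width: 0.881
grasp_force: 0.0
```

```bash
python3 d.py 666.5 191.5 140 58.5 666.5 191.5 24 58.5
```

```text
now [529.9 421.5 135.8] psi 23.3 t 14.4 q [-0.51  0.61 -0.37  1.62  0.26  0.96 -2.13] width 0.881 F 0.0
-> [666.5 191.5 140.   58.5] dx 34.7 dy 265.3 dz -4.2 spin -35.2
-> [666.5 191.5  24.   58.5] dx 0.0 dy 0.0 dz 116.0 spin -0.0
```

>>> {"fn": "send_rows", "kwargs": {
  "deltas": "0.004 0.03 0 -5;0.01 0.075 -0.002 -12;0.016 0.12 -0.004 -19;0.022 0.165 -0.004 -26;0.027 0.21 -0.004 -32",
  "claw": 0.75
}}

```text
t: 14.95
eef_pos: [0.6387, 0.2375, 0.1391]
tool_rot: [0.0, 0.885, 0.466, 0.001]
contact_force: [-0.3, 0.5, -0.2]
gripper_width: 0.75
grasp_force: 0.0
```

```bash
python3 d.py 666.5 191.5 140 58.5
python3 - <<'E'
from m import *
c=bot.read_camera('scene');cv2.imwrite('pics/a2.png',cv2.resize(cv2.cvtColor(c['img'][150:310,380:600],cv2.COLOR_RGB2BGR),None,fx=3,fy=3))
c=bot.read_camera('top');P=world(c)
for q,xy in(('LJ',(.53,.42)),('SJ',(.515,.323))):
    p=pts(P,xy,.045,.035,.07);print(q,len(p),rect(p) if len(p)>5 else '',np.median(p[:,2]) if len(p) else '')
E
```

```text
now [638.7 237.5 139.1] psi 55.5 t 14.9 q [-0.12  0.63 -0.48  1.6   0.33  0.99 -1.31] width 0.75 F 0.0
-> [666.5 191.5 140.   58.5] dx -22.2 dy 49.0 dz -0.9 spin -3.0
LJ 640 (array([531.5, 420.9]), array([61.1, 60.9]), 8.0) 0.05409175530858301
SJ 231 (array([516.7, 322. ]), array([37. , 36.8]), 89.6) 0.0476526614538193
```

View pics/a2.png

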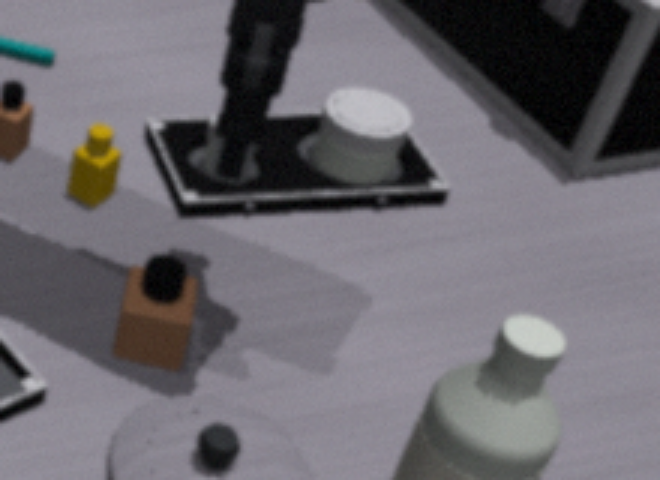

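The large jar stands in its well at crop pixel (365,140), centred. The small jar is behind the fingers, and its measured top (48 mm) fits a jar on the well floor. Next is the large bottle.

>>> {"fn": "send_rows", "kwargs": {
  "deltas": "-0.011 0.025 0 -2;-0.022 0.049 0 -3;-0.022 0.049 0 -3;-0.022 0.049 0.012 -3;-0.022 0.049 0.035 -3"
}}

```text
t: 15.55
eef_pos: [0.6658, 0.1952, 0.104]
tool_rot: [-0.0, 0.873, 0.487, 0.002]
contact_force: [0.1, 0.8, -0.8]
gripper_width: 0.748
grasp_force: 0.0
```

```bash
python3 d.py 666.5 191.5 23 58.5
```

```text
now [665.8 195.2 104. ] psi 58.3 t 15.6 q [-0.06  0.69 -0.47  1.59  0.36  0.95 -1.2 ] width 0.748 F 0.0
-> [666.5 191.5  23.   58.5] dx -2.8 dy 2.5 dz 81.0 spin -0.2
```

>>> {"fn": "send_rows", "kwargs": {
  "deltas": "-0.003 0.0025 0.02 0;-0.003 0.0025 0.045 0;-0.003 0.0025 0.065 0;-0.003 0.0025 0.078 0;-0.003 0.0025 0.081 0"
}}

```text
t: 16.05
eef_pos: [0.6639, 0.1901, 0.0195]
tool_rot: [-0.001, 0.873, 0.487, -0.001]
contact_force: [-0.3, 0.3, 0.9]
gripper_width: 0.75
grasp_force: 0.0
```

>>> {"fn": "send_rows", "kwargs": {
  "deltas": "0 0 0 0;0 0 0 0;0 0 0 0;0 0 0 0;0 0 0 0",
  "claw": 0
}}

```text
t: 16.55
eef_pos: [0.6662, 0.1893, 0.0221]
tool_rot: [0.0, 0.874, 0.487, 0.001]
contact_force: [-0.4, -0.4, 3.4]
gripper_width: 0.507
grasp_force: 42.1
```

>>> {"fn": "send_rows", "kwargs": {
  "deltas": "0 0 0 0;0 0 -0.005 0;0 0 -0.02 0;0 0 -0.05 0;0 0 -0.09 0"
}}

```text
t: 17.05
eef_pos: [0.6643, 0.1886, 0.1111]
tool_rot: [-0.0, 0.873, 0.487, -0.002]
contact_force: [0.7, 0.1, -0.5]
gripper_width: 0.505
grasp_force: 41.6
```

```bash
python3 d.py 519 -320 130 93 519 -320 28 93
```

```text
now [664.3 188.6 111.1] psi 58.3 t 17.1 q [-0.05  0.68 -0.48  1.59  0.36  0.97 -1.19] width 0.505 F 41.6
-> [ 519. -320.  130.   93.] dx -509.0 dy 143.9 dz -18.9 spin -34.7
-> [ 519. -320.   28.   93.] dx 0.0 dy 0.0 dz 102.0 spin -0.0
```

>>> {"fn": "send_rows", "kwargs": {
  "deltas": "-0.015 0.004 -0.01 0;-0.05 0.014 -0.02 0;-0.09 0.025 -0.02 0;-0.135 0.038 -0.02 0;-0.18 0.051 -0.02 0"
}}

```text
t: 17.55
eef_pos: [0.6132, 0.007, 0.1316]
tool_rot: [0.0, 0.874, 0.487, -0.0]
contact_force: [1.2, -1.8, -1.3]
gripper_width: 0.506
grasp_force: 41.7
```

>>> {"fn": "send_rows", "kwargs": {
  "deltas": "-0.045 0.013 0 0;-0.09 0.026 0 0;-0.135 0.039 0 0;-0.18 0.052 0 0;-0.22 0.063 0 0"
}}

```text
t: 18.05
eef_pos: [0.5504, -0.2142, 0.1315]
tool_rot: [0.0, 0.874, 0.486, -0.0]
contact_force: [0.8, -0.2, -1.2]
gripper_width: 0.512
grasp_force: 41.7
```

>>> {"fn": "send_rows", "kwargs": {
  "deltas": "-0.03 0.008 0 -6;-0.06 0.016 0 -14;-0.085 0.024 0 -22;-0.1 0.028 0 -29;-0.109 0.03 0 -34.5"
}}

```text
t: 18.55
eef_pos: [0.5184, -0.3222, 0.1312]
tool_rot: [-0.0, 0.689, 0.724, -0.001]
contact_force: [0.7, 0.8, -1.8]
gripper_width: 0.508
grasp_force: 41.8
```

>>> {"fn": "send_rows", "kwargs": {
  "deltas": "0 0 0 0;0 0 0 0;0 0 0 0"
}}

```text
t: 18.85
eef_pos: [0.5205, -0.3184, 0.1315]
tool_rot: [-0.0, 0.69, 0.724, 0.0]
contact_force: [-0.2, 1.0, -1.5]
gripper_width: 0.513
grasp_force: 41.7
```

```bash
python3 d.py 519 -320 31 93
```

```text
now [ 520.5 -318.4  131.5] psi 92.7 t 18.9 q [ 0.88  0.56 -0.58  1.78  0.38  0.92  0.18] width 0.513 F 41.7
-> [ 519. -320.   31.   93.] dx -1.5 dy -1.6 dz 100.5 spin -0.3
```

>>> {"fn": "send_rows", "kwargs": {
  "deltas": "-0.0035 -0.001 0.02 0;-0.0035 -0.001 0.045 0;-0.0035 -0.001 0.07 0;-0.0035 -0.001 0.09 0;-0.0035 -0.001 0.098 0"
}}

```text
t: 19.35
eef_pos: [0.5187, -0.3215, 0.0315]
tool_rot: [-0.001, 0.69, 0.724, -0.0]
contact_force: [0.1, 0.7, -1.0]
gripper_width: 0.508
grasp_force: 41.7
```

>>> {"fn": "send_rows", "kwargs": {
  "deltas": "0 0 0.001 0;0 0 0.003 0;0 0 0.004 0;0 0 0.005 0;0 0 0.006 0"
}}

```text
t: 19.85
eef_pos: [0.5198, -0.3233, 0.0279]
tool_rot: [0.001, 0.69, 0.724, 0.0]
contact_force: [-0.0, 0.5, -0.9]
gripper_width: 0.508
grasp_force: 41.7
```

>>> {"fn": "send_rows", "kwargs": {
  "deltas": "0 0 0.001 0;0 0 0.002 0;0 0 0.0025 0;0 0 0.0025 0;0 0 0.0025 0"
}}

```text
t: 20.35
eef_pos: [0.5197, -0.3233, 0.027]
tool_rot: [0.001, 0.69, 0.724, -0.0]
contact_force: [-6.4, 2.5, 17.7]
gripper_width: 0.508
grasp_force: 44.0
```

>>> {"fn": "send_rows", "kwargs": {
  "deltas": "0 0 0 0;0 0 0 0;0 0 0 0;0 0 0 0;0 0 0 0",
  "claw": 0.68
}}

```text
t: 20.85
eef_pos: [0.5194, -0.323, 0.0246]
tool_rot: [-0.0, 0.69, 0.724, 0.0]
contact_force: [-0.7, 0.6, -0.1]
gripper_width: 0.677
grasp_force: 0.0
```

>>> {"fn": "send_rows", "kwargs": {
  "deltas": "0 0 -0.005 0;0 0 -0.02 0;0 0 -0.05 0;0 0 -0.08 0;0 0 -0.12 0"
}}

```text
t: 21.35
eef_pos: [0.5188, -0.3226, 0.1461]
tool_rot: [-0.001, 0.69, 0.724, -0.0]
contact_force: [0.1, -0.1, 0.3]
gripper_width: 0.68
grasp_force: 0.0
```

```bash
python3 d.py 450 169 140 41.5 450 169 24 41.5
```

```text
now [ 518.8 -322.6  146.1] psi 92.8 t 21.4 q [ 0.89  0.54 -0.59  1.77  0.36  0.95  0.2 ] width 0.68 F 0.0
-> [450.  169.  140.   41.5] dx 494.3 dy -45.0 dz 6.1 spin 51.3
-> [450.  169.   24.   41.5] dx 0.0 dy 0.0 dz 116.0 spin -0.0
```

>>> {"fn": "send_rows", "kwargs": {
  "deltas": "0.02 -0.002 0 0;0.06 -0.005 0 0;0.105 -0.01 0 0;0.15 -0.014 0 0;0.195 -0.018 0 0",
  "claw": 0.55
}}

```text
t: 21.85
eef_pos: [0.492, -0.1275, 0.1462]
tool_rot: [0.001, 0.69, 0.724, 0.0]
contact_force: [0.3, 0.9, -0.2]
gripper_width: 0.554
grasp_force: 0.0
```

>>> {"fn": "send_rows", "kwargs": {
  "deltas": "0.045 -0.004 0 5;0.09 -0.008 0 11;0.135 -0.012 0 17;0.18 -0.016 0 23;0.22 -0.02 0 29"
}}

```text
t: 22.35
eef_pos: [0.4614, 0.0921, 0.1462]
tool_rot: [0.0, 0.85, 0.527, 0.001]
contact_force: [1.2, 0.0, 0.8]
gripper_width: 0.544
grasp_force: 0.0
```

```bash
python3 d.py 450 169 140 41.5
python3 - <<'E'
from m import *
c=bot.read_camera('top');P=world(c)
for q,xy,z in(('LB',(.52,-.32),.045),('SJ',(.515,.322),.035),('SB',(.45,.169),.034)):
    p=pts(P,xy,.04,z,.057);print(q,len(p),rect(p) if len(p)>5 else '',np.median(p[:,2]) if len(p) else '')
E
```

```text
now [461.4  92.1 146.2] psi 63.6 t 22.4 q [ 0.22  0.33 -0.65  2.09  0.28  0.8  -1.05] width 0.544 F 0.0
-> [450.  169.  140.   41.5] dx 63.7 dy -44.4 dz 6.2 spin 22.1
LB 239 (array([ 522.4, -320.5]), array([44. , 44.2]), 3.7) 0.05126662343299082
SJ 235 (array([516.7, 322.6]), array([36.8, 36.9]), 26.3) 0.04752342459456993
SB 0
```

>>> {"fn": "send_rows", "kwargs": {
  "deltas": "0.03 -0.021 0 6;0.052 -0.036 0.003 14;0.063 -0.044 0.005 20;0.064 -0.0445 0.006 22;0.064 -0.0445 0.006 22"
}}

```text
t: 22.9
eef_pos: [0.4501, 0.1675, 0.1397]
tool_rot: [0.0, 0.934, 0.357, 0.001]
contact_force: [0.8, 1.0, 0.7]
gripper_width: 0.549
grasp_force: 0.0
```

>>> {"fn": "send_rows", "kwargs": {
  "deltas": "0 0 0 0;0 0 0.01 0;0 0 0.025 0;0 0 0.04 0;0 0 0.04 0"
}}

```text
t: 23.4
eef_pos: [0.4487, 0.1655, 0.0969]
tool_rot: [-0.0, 0.934, 0.356, -0.002]
contact_force: [-0.4, 0.2, 0.1]
gripper_width: 0.55
grasp_force: 0.0
```

```bash
python3 d.py 450 169 23 41.5
```

```text
now [448.7 165.5  96.9] psi 41.7 t 23.4 q [-0.02  0.42 -0.55  2.11  0.33  0.71 -1.63] width 0.55 F 0.0
-> [450.  169.   23.   41.5] dx 3.3 dy -1.7 dz 73.9 spin 0.2
```

>>> {"fn": "send_rows", "kwargs": {
  "deltas": "0.003 -0.0015 0.01 0;0.003 -0.0015 0.03 0;0.003 -0.0015 0.05 0;0.003 -0.0015 0.066 0;0.003 -0.0015 0.073 0"
}}

```text
t: 23.9
eef_pos: [0.4509, 0.1698, 0.0246]
tool_rot: [-0.0, 0.934, 0.356, -0.001]
contact_force: [-0.3, 0.1, 0.3]
gripper_width: 0.551
grasp_force: 0.0
```

>>> {"fn": "send_rows", "kwargs": {
  "deltas": "0 0 0 0;0 0 0 0;0 0 0 0;0 0 0 0;0 0 0 0",
  "claw": 0
}}

```text
t: 24.4
eef_pos: [0.4515, 0.1699, 0.0262]
tool_rot: [0.0, 0.934, 0.356, 0.0]
contact_force: [0.8, 0.3, -0.5]
gripper_width: 0.311
grasp_force: 39.6
```

>>> {"fn": "send_rows", "kwargs": {
  "deltas": "0 0 0 0;0 0 -0.005 0;0 0 -0.02 0;0 0 -0.05 0;0 0 -0.09 0"
}}

```text
t: 24.9
eef_pos: [0.45, 0.1694, 0.1159]
tool_rot: [-0.0, 0.934, 0.356, -0.002]
contact_force: [0.5, -0.5, 0.2]
gripper_width: 0.305
grasp_force: 39.6
```

```bash
python3 d.py 524 -415 140 93
```

```text
now [450.  169.4 115.9] psi 41.8 t 24.9 q [-0.01  0.39 -0.57  2.09  0.3   0.75 -1.62] width 0.305 F 39.6
-> [ 524. -415.  140.   93.] dx -334.1 dy 485.2 dz -24.1 spin -51.2
```

>>> {"fn": "send_rows", "kwargs": {
  "deltas": "-0.008 0.012 -0.012 0;-0.026 0.038 -0.024 0;-0.05 0.073 -0.024 0;-0.076 0.11 -0.024 0;-0.102 0.148 -0.024 0"
}}

```text
t: 25.4
eef_pos: [0.4737, -0.0099, 0.1405]
tool_rot: [0.0, 0.934, 0.357, 0.0]
contact_force: [1.0, 0.7, -0.8]
gripper_width: 0.304
grasp_force: 39.7
```

>>> {"fn": "send_rows", "kwargs": {
  "deltas": "-0.026 0.038 0 -4;-0.052 0.076 0 -10;-0.078 0.114 0 -16;-0.104 0.152 0 -22;-0.13 0.19 0 -28"
}}

```text
t: 25.9
eef_pos: [0.503, -0.2387, 0.1403]
tool_rot: [0.0, 0.819, 0.574, 0.0]
contact_force: [-0.3, 0.5, -0.3]
gripper_width: 0.314
grasp_force: 39.8
```

```bash
python3 d.py 524 -415 140 93
```

```text
now [ 503.  -238.7  140.3] psi 70.0 t 25.9 q [ 0.76  0.46 -0.54  1.9   0.3   0.86 -0.29] width 0.314 F 39.8
-> [ 524. -415.  140.   93.] dx -158.5 dy 80.0 dz 0.3 spin -23.0
```

>>> {"fn": "send_rows", "kwargs": {
  "deltas": "-0.04 0.02 0 -5;-0.08 0.04 0 -11;-0.115 0.058 0 -17;-0.142 0.072 0 -22;-0.1585 0.08 0 -23"
}}

```text
t: 26.4
eef_pos: [0.5224, -0.4168, 0.1397]
tool_rot: [0.0, 0.69, 0.724, -0.0]
contact_force: [0.4, 0.4, -0.5]
gripper_width: 0.305
grasp_force: 39.8
```

>>> {"fn": "send_rows", "kwargs": {
  "deltas": "0 0 0.005 0;0 0 0.02 0;0 0 0.04 0;0 0 0.055 0;0 0 0.06 0"
}}

```text
t: 26.9
eef_pos: [0.5223, -0.4108, 0.0772]
tool_rot: [-0.002, 0.689, 0.725, -0.0]
contact_force: [-0.3, 0.1, -0.9]
gripper_width: 0.307
grasp_force: 39.8
```

```bash
python3 d.py 524 -415 34 93
python3 - <<'E'
from m import *
c=bot.read_camera('scene');cv2.imwrite('pics/a3.png',cv2.resize(cv2.cvtColor(c['img'][170:310,60:240],cv2.COLOR_RGB2BGR),None,fx=4,fy=4))
E
```

```text
now [ 522.3 -410.8   77.2] psi 92.9 t 26.9 q [ 0.95  0.7  -0.54  1.67  0.43  0.9   0.28] width 0.307 F 39.8
-> [ 524. -415.   34.   93.] dx -4.3 dy 1.5 dz 43.2 spin -0.1
```

View pics/a3.png

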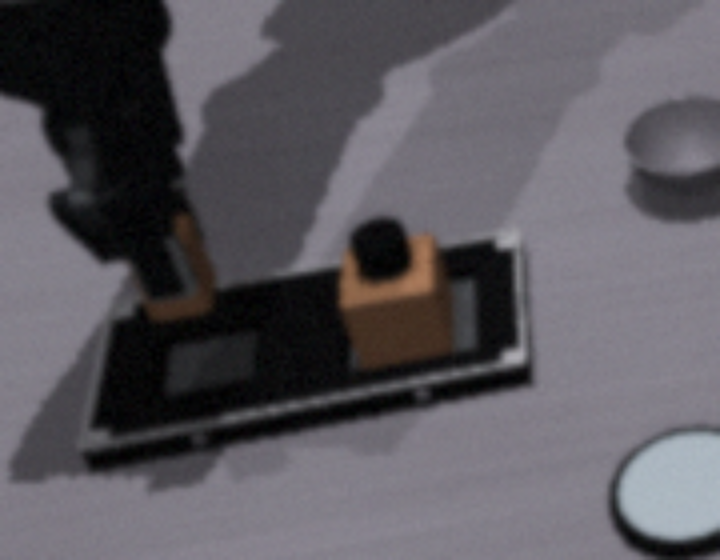

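The crop shows the small bottle held square above the tray, with its well at (210,362), and the large bottle seated in its well at (400,300).

>>> {"fn": "send_rows", "kwargs": {
  "deltas": "-0.003 0.001 0.015 0;-0.003 0.001 0.03 0;-0.003 0.001 0.038 0;-0.003 0.001 0.042 0;-0.003 0.001 0.043 0"
}}

```text
t: 27.45
eef_pos: [0.5244, -0.4159, 0.0361]
tool_rot: [-0.0, 0.69, 0.724, -0.0]
contact_force: [0.5, 1.0, -0.2]
gripper_width: 0.305
grasp_force: 39.8
```

>>> {"fn": "send_rows", "kwargs": {
  "deltas": "0 0 0.001 0;0 0 0.002 0;0 0 0.003 0;0 0 0.003 0;0 0 0.003 0"
}}

```text
t: 27.95
eef_pos: [0.5246, -0.4162, 0.034]
tool_rot: [0.0, 0.69, 0.724, 0.0]
contact_force: [-0.1, -1.3, 0.5]
gripper_width: 0.306
grasp_force: 39.8
```

>>> {"fn": "send_rows", "kwargs": {
  "deltas": "0 0 0.001 0;0 0 0.002 0;0 0 0.003 0;0 0 0.0035 0;0 0 0.0035 0"
}}

```text
t: 28.45
eef_pos: [0.5246, -0.4161, 0.031]
tool_rot: [0.0, 0.69, 0.724, -0.0]
contact_force: [-2.7, 1.8, 4.5]
gripper_width: 0.308
grasp_force: 40.5
```

>>> {"fn": "send_rows", "kwargs": {
  "deltas": "0 0 0.0005 0;0 0 0.001 0;0 0 0.001 0"
}}

```text
t: 28.75
eef_pos: [0.5246, -0.4161, 0.031]
tool_rot: [0.0, 0.69, 0.724, -0.0]
contact_force: [-5.4, 2.8, 12.6]
gripper_width: 0.308
grasp_force: 41.5
```

>>> {"fn": "send_rows", "kwargs": {
  "deltas": "0 0 0 0;0 0 0 0;0 0 0 0;0 0 0 0;0 0 0 0",
  "claw": 0.5
}}

```text
t: 29.25
eef_pos: [0.5245, -0.4161, 0.0291]
tool_rot: [-0.0, 0.69, 0.724, 0.0]
contact_force: [0.1, 0.1, 0.5]
gripper_width: 0.496
grasp_force: 0.0
```

>>> {"fn": "send_rows", "kwargs": {
  "deltas": "0 0 -0.005 0;0 0 -0.02 0;0 0 -0.05 0;0 0 -0.08 0;0 0 -0.11 0"
}}

```text
t: 29.75
eef_pos: [0.5248, -0.4161, 0.1418]
tool_rot: [0.001, 0.69, 0.724, 0.0]
contact_force: [0.4, 0.9, 0.4]
gripper_width: 0.502
grasp_force: 0.0
```

```bash
python3 d.py 532 -7 110 102.5
```

```text
now [ 524.8 -416.1  141.8] psi 92.8 t 29.8 q [ 0.97  0.63 -0.57  1.62  0.39  1.    0.32] width 0.502 F 0.0
-> [532.   -7.  110.  102.5] dx 408.2 dy 26.9 dz 31.8 spin -9.7
```

>>> {"fn": "send_rows", "kwargs": {
  "deltas": "0.02 0.001 0 0;0.06 0.004 0 0;0.105 0.007 0 0;0.15 0.01 0 0;0.195 0.013 0 0",
  "claw": 0.45
}}

```text
t: 30.25
eef_pos: [0.5284, -0.2191, 0.1408]
tool_rot: [0.001, 0.69, 0.724, 0.0]
contact_force: [0.3, 0.6, 0.3]
gripper_width: 0.45
grasp_force: 0.0
```

>>> {"fn": "send_rows", "kwargs": {
  "deltas": "0.045 0.003 0 -2;0.09 0.006 0.01 -4;0.135 0.009 0.02 -6;0.175 0.012 0.03 -8;0.2 0.0135 0.032 -9.7"
}}

```text
t: 30.75
eef_pos: [0.5318, -0.0165, 0.108]
tool_rot: [-0.0, 0.624, 0.781, 0.001]
contact_force: [-0.5, 0.4, 0.7]
gripper_width: 0.45
grasp_force: 0.0
```

>>> {"fn": "send_rows", "kwargs": {
  "deltas": "0.01 -0.001 0 0;0.013 -0.002 0 0;0.013 -0.002 0 0"
}}

```text
t: 31.05
eef_pos: [0.5274, -0.0092, 0.1079]
tool_rot: [0.001, 0.627, 0.779, -0.0]
contact_force: [0.1, -0.3, -0.1]
gripper_width: 0.452
grasp_force: 0.0
```

```bash
python3 d.py 532 -7 13 102.5;  python3 - <<'E'
from m import *
c=bot.read_camera('top');P=world(c)
for q,xy,z in(('LB',(.52,-.32),.045),('SB',(.524,-.415),.04)):
    p=pts(P,xy,.04,z,.057);print(q,len(p),rect(p),np.median(p[:,2]))
c=bot.read_camera('scene');cv2.imwrite('pics/a4.png',cv2.resize(cv2.cvtColor(c['img'][170:330,60:440],cv2.COLOR_RGB2BGR),None,fx=2,fy=2))
E
```

```text
now [527.4  -9.2 107.9] psi 102.4 t 31.1 q [ 0.45  0.5  -0.69  1.98  0.43  0.81 -0.27] width 0.452 F 0.0
-> [532.   -7.   13.  102.5] dx 1.2 dy 5.0 dz 94.9 spin -0.1
LB 244 (array([ 522.5, -320.2]), array([43.8, 45.8]), 4.9) 0.0513789076453397
SB 91 (array([ 527.7, -415.8]), array([26.5, 27.4]), 1.0) 0.046058629250162575
```

View pics/a4.png

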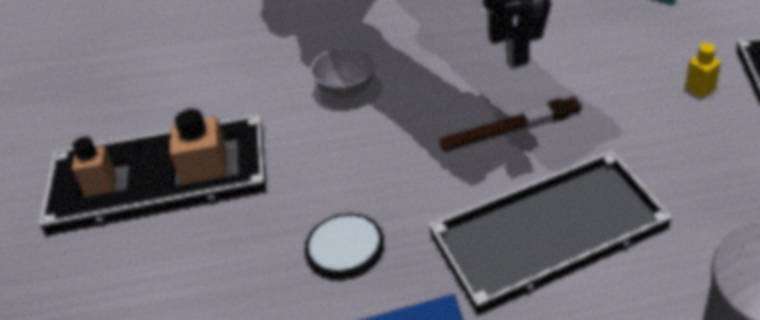

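Both bottles sit upright in their wells, at (93,168) and (197,150) in the crop. The gripper is over the brush, which lies at (510,125).

>>> {"fn": "send_rows", "kwargs": {
  "deltas": "0.001 0.004 0.02 0;0.001 0.004 0.045 0;0.001 0.004 0.07 0;0.001 0.004 0.088 0;0.001 0.004 0.094 0"
}}

```text
t: 31.65
eef_pos: [0.53, -0.008, 0.0116]
tool_rot: [-0.001, 0.627, 0.779, -0.001]
contact_force: [0.1, 0.6, -0.1]
gripper_width: 0.45
grasp_force: 0.0
```

>>> {"fn": "send_rows", "kwargs": {
  "deltas": "0 0 0 0;0 0 0 0;0 0 0 0;0 0 0 0;0 0 0 0",
  "claw": 0
}}

```text
t: 32.15
eef_pos: [0.5316, -0.0063, 0.014]
tool_rot: [0.001, 0.626, 0.78, 0.0]
contact_force: [-0.8, -1.2, 4.6]
gripper_width: 0.134
grasp_force: 40.8
```

>>> {"fn": "send_rows", "kwargs": {
  "deltas": "0 0 0 0;0 0 -0.005 0;0 0 -0.02 0;0 0 -0.04 0;0 0 -0.06 0"
}}

```text
t: 32.65
eef_pos: [0.5309, -0.006, 0.0747]
tool_rot: [-0.0, 0.626, 0.78, 0.0]
contact_force: [0.3, -0.3, -0.3]
gripper_width: 0.134
grasp_force: 40.3
```

```bash
python3 d.py 678 -3 75 105.5
```

```text
now [530.9  -6.   74.7] psi 102.5 t 32.6 q [ 0.41  0.55 -0.66  2.    0.49  0.75 -0.32] width 0.134 F 40.3
-> [678.   -3.   75.  105.5] dx -28.9 dy 144.3 dz -0.3 spin -3.0
```

>>> {"fn": "send_rows", "kwargs": {
  "deltas": "-0.004 0.02 0 0;-0.011 0.055 0 -1;-0.019 0.095 0 -2;-0.026 0.13 0 -3;-0.029 0.144 0 -3"
}}

```text
t: 33.15
eef_pos: [0.6811, -0.0033, 0.0747]
tool_rot: [0.001, 0.606, 0.796, 0.001]
contact_force: [-0.4, 0.3, -0.8]
gripper_width: 0.134
grasp_force: 40.3
```

>>> {"fn": "send_rows", "kwargs": {
  "deltas": "0 0 0.01 0;0 0 0.025 0;0 0 0.04 0;0 0 0.05 0;0 0 0.053 0"
}}

```text
t: 33.65
eef_pos: [0.6759, -0.0038, 0.0181]
tool_rot: [-0.001, 0.605, 0.796, -0.001]
contact_force: [-0.8, -0.0, 2.6]
gripper_width: 0.133
grasp_force: 40.8
```

>>> {"fn": "send_rows", "kwargs": {
  "deltas": "0 0 0.001 0;0 0 0.002 0;0 0 0.003 0;0 0 0.003 0"
}}

```text
t: 34.05
eef_pos: [0.6784, -0.0034, 0.0181]
tool_rot: [0.0, 0.606, 0.796, 0.0]
contact_force: [-1.5, -0.4, 2.3]
gripper_width: 0.131
grasp_force: 40.7
```

Contact with the floor. I'll release, retreat and check.

>>> {"fn": "send_rows", "kwargs": {
  "deltas": "0 0 0 0;0 0 0 0;0 0 0 0;0 0 0 0;0 0 0 0",
  "claw": 0.4
}}

```text
t: 34.55
eef_pos: [0.6779, -0.0035, 0.0173]
tool_rot: [0.0, 0.606, 0.796, 0.0]
contact_force: [-0.3, -0.1, -0.6]
gripper_width: 0.402
grasp_force: 0.0
```

>>> {"fn": "send_rows", "kwargs": {
  "deltas": "0 0 -0.01 0;0 0 -0.04 0;0 0 -0.08 0;0 0 -0.12 0;0 0 -0.16 0"
}}

```text
t: 35.05
eef_pos: [0.6777, -0.0033, 0.1797]
tool_rot: [0.0, 0.606, 0.796, 0.0]
contact_force: [0.0, -0.1, -0.9]
gripper_width: 0.401
grasp_force: 0.0
```

>>> {"fn": "send_rows", "kwargs": {
  "deltas": "0 -0.02 -0.02 0;0 -0.06 -0.04 0;0 -0.1 -0.06 0;0 -0.14 -0.06 0;0 -0.16 -0.06 0"
}}

```text
t: 35.55
eef_pos: [0.521, -0.047, 0.2384]
tool_rot: [0.001, 0.606, 0.796, -0.001]
contact_force: [0.4, 0.7, -0.4]
gripper_width: 0.395
grasp_force: 0.0
```

Run:
```python
from m import *
c=bot.read_camera('top');P=world(c);save(c,'end_top');c2=bot.read_camera('scene');save(c2,'end_scene')
o=bot.get_obs();print(o['eef_pos'],o['gripper_width'])
T={'RT':(522.5,373,-9),'ST':(520.8,-364.5,3),'BT':(678,-3,15.6)}
for C in(c,c2):
  P=world(C)
  for q,t,xy,z0,z1 in(('LJ','RT',(.53,.42),.045,.07),('SJ','RT',(.515,.322),.038,.07),('LB','ST',(.52,-.32),.045,.057),('SB','ST',(.524,-.415),.04,.053),('bowl','ST',(.424,-.175),.025,.05),('mirror','BT',(.652,-.192),.006,.02)):
    p=pts(P,xy,.045,z0,z1)
    if len(p)<5: print(q,'hidden');continue
    r=rect(p);x,y,a=T[t];a=np.radians(a);d=r[0]-[x,y];print(q,'world',r[0],r[1],'rel',np.round([d[0]*np.cos(a)+d[1]*np.sin(a),-d[0]*np.sin(a)+d[1]*np.cos(a)],1),'z',np.median(p[:,2]).round(4))
  for r in bot.masks_of(C,'brush'):
    p=P[r['mask']];print('brush',round(r['confidence'],2),rect(p))
```

```text
[ 0.52127711 -0.04730924  0.23812129] 0.40002827504431493
LJ world [531.7 420.1] [59.8 61.7] rel [ 1.7 48. ] z 0.0539
SJ world [516.6 322. ] [36.4 36.6] rel [  2.2 -51.3] z 0.0478
LB world [ 522.4 -320.1] [44.3 44.5] rel [ 3.9 44.3] z 0.0515
SB world [ 527.7 -415.5] [26.7 25.8] rel [  4.2 -51.3] z 0.0469
bowl hidden
mirror world [ 668.3 -222.5] [18.5  2.3] rel [ -68.4 -208.8] z 0.0094
brush 0.79 (array([309.7, 119.9]), array([125.8, 236.1]), 10.9)
brush 0.71 (array([540.6,  43.3]), array([ 69. , 290.7]), 87.3)
LJ world [529.4 418.6] [60.6 62.7] rel [-0.3 46.1] z 0.0534
SJ world [514.3 321.8] [36.8 37.3] rel [ -0.1 -51.9] z 0.0468
LB world [ 520.2 -321.7] [43.7 43.6] rel [ 1.6 42.8] z 0.0501
SB world [ 525.2 -417.9] [28.1 26.5] rel [  1.6 -53.6] z 0.0455
bowl world [ 422.4 -174.7] [69.4 71.3] rel [-88.3 194.7] z 0.031
mirror world [ 652.7 -191.6] [70.7 70.7] rel [ -75.1 -174.8] z 0.0099
brush 0.85 (array([888.4, -92. ]), array([128.3, 572.2]), 67.0)
brush 0.63 (array([719.8,  62.6]), array([147. , 992.7]), 74.0)
```

View pics/end_top.png

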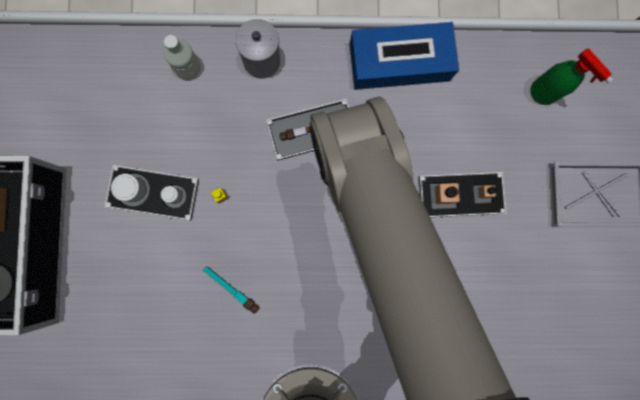

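View pics/end_scene.png

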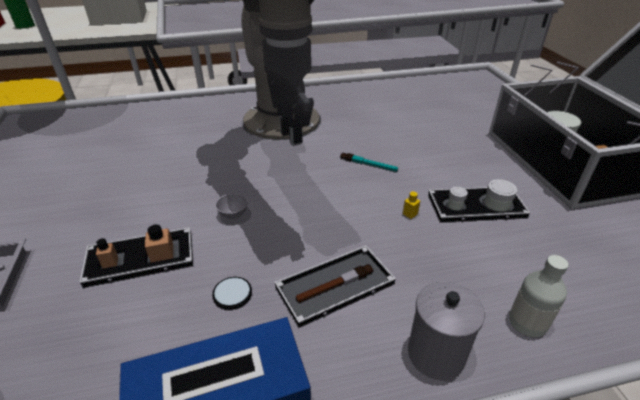

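In the scene picture all four containers stand in their wells: the bottles at (107,255) and (158,243), the jars at (457,197) and (500,195). The brush lies centred in the plain tray, from (298,298) to (372,268). The bowl and mirror have not moved.

```bash
python3 -c "
from station import bot
print(bot.hand_in())"
```

```text
the job is handed in; nothing more can be done
None
```

The job is handed in, with no verdict returned: in the last pictures both jars and both bottles stand upright on the floors of their wells, the brush lies lengthwise in the plain tray, and the bowl and mirror have not moved.

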